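# Stand the tipped bottles up in the supply row

## Task

Two capped bottles in the steel supply tray on the surgery table have tipped over and lie on their sides between the three containers that still stand. Stand both back upright, caps up, on the dark rubber strip in line with the others, one in each gap of the row. Set them down gently, without dropping them, and leave the three standing containers upright where they are.

Things in the scene. Friction and masses are not known exactly. Their poses are not given: they have to be found in the camera images.
- round_bottle: Round grey plastic bottle, paper label, tipped over, about 0.15 kg: cylindrical body 48 mm in diameter, 90 mm long, then a shoulder and a narrower white cap (25 mm across), 120 mm in all. Origin on its axis 50 mm above its foot. z points from foot to cap: level at the start, pointing roughly away from the robot; upright when z points up. Lies in either gap.
- square_bottle: Square grey plastic bottle, paper label, tipped over, about 0.15 kg: body 44 x 44 mm in section, 90 mm long, then a shoulder and a narrower white cap (25 mm across), 120 mm in all. Origin on its axis 50 mm above its foot. z points from foot to cap: level at the start, pointing roughly away from the robot; x, y square to the flat sides. Lies in the other gap.
- tray_in (a point): Centre of the steel tray's inner floor, 5 mm above the table. The tray is fixed, 240 mm (x) by 660 mm (y), walls 5 mm thick, 18 mm high. z up, y along the row. A dark rubber strip 90 mm wide, flush with the floor, runs along y through this point. The standing containers are near y = -250, 0 and 250 mm, in any order; the gaps' middles near y = -125 and 125 mm.
- stand_round: Standing neighbour: round bottle just like the tipped one, 48 mm in diameter, 120 mm high. Origin on its axis 50 mm above its foot; z up.
- stand_square: Standing neighbour: square bottle just like the tipped one, 44 x 44 mm, 120 mm high. Origin on its axis 50 mm above its foot; z up.
- stand_jar: Standing neighbour: amber jar with white lid, 59 mm in diameter, 88 mm high. Origin on its axis 50 mm above its foot; z up.
Not all that is in view belongs to the job. Leave any purple or turquoise look-alike of the square_bottle alone.

How it is judged:
At the end, for the whole second after the job is handed in: Both bottles stand still and upright (within 0.1 rad) on the tray's floor, each axis within 30 mm of the rubber strip's centre line, one in the left gap and one in the right gap; the three standing containers are upright within 0.1 rad and within 30 mm of where they started (angle between each of round_bottle, square_bottle, stand_round, stand_square, stand_jar's own z axis and vertical below 0.1 rad and x of round_bottle in the frame of tray_in between -0.03 and 0.03 m and z of round_bottle in the frame of tray_in between 0.042 and 0.058 m and linear speed of each of round_bottle, square_bottle below 0.03 m/s and x of square_bottle in the frame of tray_in between -0.03 and 0.03 m and z of square_bottle in the frame of tray_in between 0.042 and 0.058 m and ((y of round_bottle in the frame of tray_in between 0.03 and 0.25 m and y of square_bottle in the frame of tray_in between -0.25 and -0.03 m) or (y of square_bottle in the frame of tray_in between 0.03 and 0.25 m and y of round_bottle in the frame of tray_in between -0.25 and -0.03 m)) and distance of each of stand_round, stand_square, stand_jar from where it was at the start of the episode below 0.03 m); the robot touches nothing.
It fails at once if a standing container is knocked over (more than 0.6 rad off upright) (angle between any of stand_round, stand_square, stand_jar's own z axis and vertical above 0.6 rad).
It fails at once if a bottle is dropped or thrown (faster than 1 m/s, as after a fall of 5 cm) (linear speed of any of round_bottle, square_bottle above 1 m/s).
It also fails if it takes over 59 s, if anything falls off the work surface, if the arm or the gripper's body presses on something with over 40 N, if the wrist force passes 120 N, or if a joint passes its speed limit or range.

## Robot

A 6-joint arm with a two-finger parallel gripper is mounted at the origin on the work surface. World frame = base frame: x ahead of the robot, y to its left, z up, the work surface at z = 0. Lengths are in m, angles in rad, forces in N, time in s.
With the tool pointing down it reaches from about 0.35 to 0.975 m from the base axis. Payload 4.9 kg.
Tool frame: the origin (TCP) lies at the very end of the fingers, on their centre line; the grasp point (between the pads) lies 19 mm behind it; z points along the fingers, y is the line along which they close (so a half turn about z gives the same grasp; the last joint's range is limited). The gripper opens to 85 mm and grips with 20 to 120 N. Pads are 22 mm wide; open, the fingers measure 114 mm over their backs; the gripper's body (76 mm by 85 mm) begins 54 mm behind the grasp point. The pads swing forward as they close: fully open they stand 13 mm farther back than shut.
Start: joints at [1.113, 0.053, 1.613, -0, 1.476, -0.119], TCP at [0.208, 0.589, 0.231] pointing down, gripper open.
Joint ranges: [-3.01, 3.01], [-1.01, 2.22], [0.06, 2.58], [-1.02, 4.17], [0.09, 2.62], [-3.14, 3.14]. Speed limits (rad/s): [2.57, 2.57, 3.14, 3.14, 3.14, 3.14].

## Interface

Orientations are given as a unit quaternion [w, x, y, z].
In Python, from plant import manip gives the robot as it stands.
- The arm moves only by the shell command python3 -m pendant 'ROWS'. ROWS is JSON, a list of rows, each a list of 3 entries, a list of its own where there are three numbers: the opening, from 0 (shut) to 1 (fully open), then the shift along the tool's x, y, z in units of 12 cm (1.0 is 12 cm), then the turn about the tool's z in units of pi rad (1.0 is pi rad). In form: [[gripper, [dx, dy, dz], roll], ...]. A call has 1 to 10 rows; each row is the pose to reach, as a shift and turn from the pose commanded when the call began, along the tool's axes at that moment, turning the shorter way round; what a row does not reach only later rows make up. A row lasts 1/10 s, in which the tool goes at most 50 mm and 8.59 degrees, less where a joint would pass 70% of its speed; a pose out of reach is approached as far as the arm can. A call with a number of a shift or a turn outside -1 to 1 is refused whole. A call with a gripper value outside its range is refused whole. The fingers move at their own pace and stop on an object; the grip force is fixed at half the most. Time passes only in rows, so rows that repeat a pose let the fingers close. It gives the time, the measured TCP pose, the force, the opening and the grip force at its end, in the units of the state.
- manip.state(): the state, without advancing time (a new reading comes with each control period).
- manip.grab_frame(name): name is "scene" or "side" or "wrist"; returns a dict with "img" (480x640x3 uint8, red, green, blue), "fx", "fy", "cx", "cy" (pixels), "eye" and "rotation" of the camera in the world; the wrist camera has in their place "tool_from_camera" (4x4, takes a point from camera to tool coordinates, whose origin is the TCP and whose axes are the flange's). Camera axes: x right, y down, z forward; pixel columns grow to the right and rows downward; lengths in m; the calibration is good to about 2 mm. A picture is of the moment at which its call begins: read the wrist's pose just before it. There is no depth.
- manip.job_done(): hands the job in; it is judged then, once.
The state is a dict: "time": time; "joint_pos": joint angles; "joint_vel": joint speeds; "joint_efforts": joint torques, N m; "tool_pos": TCP position; "tool_rot": TCP orientation; "contact_force": force on the tool from outside, world axes, zero at the start; "ft_torque": the same for the moment, N m; "gripper_width": opening from 0.0 (shut) to 1.0 (fully open); "grasp_force": force on a finger pad.
Only numpy, scipy, OpenCV 4.12 (cv2) and the standard library are available. Lean on these libraries where they do the work, as an engineer would, in place of code of your own. Each camera call takes 0.05 s, during which the arm holds its last target. There are 200 camera calls.

## Working session

There is one attempt and no reset: what is moved stays moved. The work goes in short steps, Python scripts to look and compute and a shell command to move; the robot and the scene stay as the last step left them, time stands still between calls to the robot, and variables do not carry over. Pictures are saved under pics/ and viewed, at most 10 in all, crops included, and the job is handed in when it is done.

```bash
mkdir -p pics; python3 - <<'E'
from plant import manip
import cv2,numpy as np
print(manip.state())
for n in("scene","side"):
    f=manip.grab_frame(n); cv2.imwrite(f"pics/{n}0.png",f["img"][:,:,::-1]); print(n,{k:v for k,v in f.items() if k!="img"})
E
ls
```

```text
{'time': 0.0, 'joint_pos': array([ 1.11302921e+00,  5.33499047e-02,  1.61432033e+00,  2.12434705e-05,
        1.47600914e+00, -1.18976481e-01]), 'joint_vel': array([-0.00145364, -0.00057174, -0.00011077, -0.00031165, -0.00069244,
       -0.00134133]), 'joint_efforts': array([-2.19455447e-03, -3.93679869e+01, -3.70180500e+01, -3.28662063e-04,
        7.15381073e-03, -1.44332273e-05]), 'tool_pos': array([0.20741367, 0.58890557, 0.23005161]), 'tool_rot': array([-3.06859191e-04,  1.68587265e-01,  9.85686180e-01, -9.97270612e-04]), 'contact_force': array([-0.01667233,  0.1970843 , -0.40803433]), 'ft_torque': array([ 0.03073526, -0.0292312 ,  0.00025473]), 'grasp_force': 0.0, 'gripper_width': 0.9986589730564024}
scene {'fx': 468.05202120186516, 'fy': 468.05202120186516, 'cx': 326.32994330104356, 'cy': 239.99337504663754, 'eye': array([1.3061362 , 0.03748036, 0.69699741]), 'rotation': array([-0.28994524,  0.5918468 ,  0.67498403, -0.33173135])}
side {'fx': 623.7451744113611, 'fy': 623.7451744113611, 'cx': 317.4662752542633, 'cy': 240.409959395412, 'eye': array([ 0.24444394, -0.91330515,  0.95010212]), 'rotation': array([-0.38129017,  0.91070944, -0.14694549,  0.06027567])}
pics
```

View pics/scene0.png

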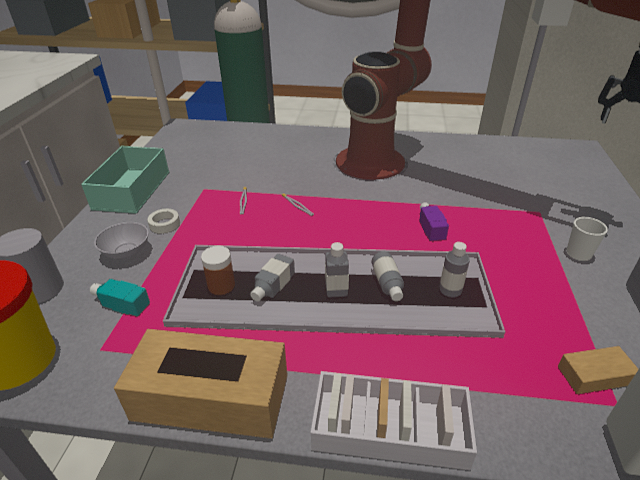

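View pics/side0.png

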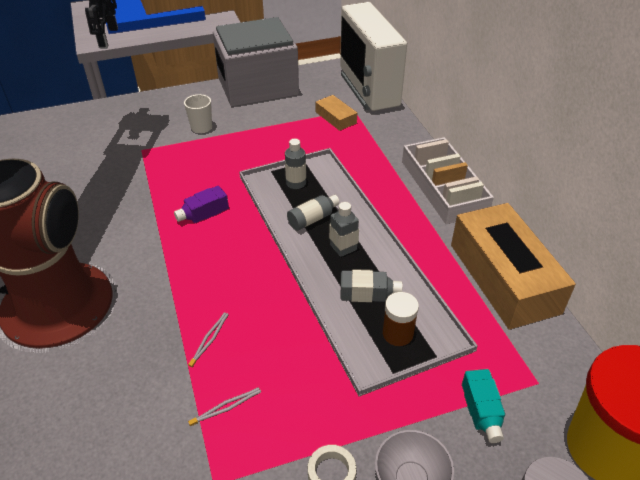

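The scene picture shows, from left (-y) to right: the jar (218,270), the tipped square bottle (273,278, cap at 257,297), stand_square (337,270), the tipped round bottle (388,275, cap at 397,296) and stand_round (455,270). The side picture shows the same row. Next I triangulate.

```bash
cat > h.py <<'E'
import numpy as np
from scipy.spatial.transform import Rotation as R
C={"scene":(468.052,468.052,326.33,239.993,[1.3061362,0.03748036,0.69699741],[-0.28994524,0.5918468,0.67498403,-0.33173135]),
"side":(623.745,623.745,317.466,240.41,[0.24444394,-0.91330515,0.95010212],[-0.38129017,0.91070944,-0.14694549,0.06027567])}
def ray(n,u,v):
    fx,fy,cx,cy,e,q=C[n]
    d=R.from_quat(q,scalar_first=True).apply([(u-cx)/fx,(v-cy)/fy,1]); return np.array(e),d/np.linalg.norm(d)
def onz(n,u,v,z):
    e,d=ray(n,u,v); return e+d*(z-e[2])/d[2]
def tri(a,b):
    e1,d1=ray("scene",*a); e2,d2=ray("side",*b)
    t=np.linalg.lstsq(np.c_[d1,-d2],e2-e1,rcond=None)[0]
    p,q=e1+t[0]*d1,e2+t[1]*d2; return (p+q)/2,np.linalg.norm(p-q)
E
python3 - <<'E'
from h import *
np.set_printoptions(precision=3,suppress=True)
for k,a,b in[("round cap",(397,295),(335,199)),("round foot",(380,260),(293,217)),("sq cap",(257,296),(399,287)),("sq foot",(284,263),(344,286)),
("jar lid",(216,252),(401,302)),("ssq cap",(337,247),(345,209)),("srd cap",(460,247),(295,145))]: print(k,*tri(a,b))
for n,ps in(("scene",[(193,248),(479,253),(502,332),(165,328)]),("side",[(241,172),(332,151),(474,348),(361,389)])):
  for p in ps: print(n,onz(n,*p,.018))
for p in [(186,274),(482,279),(486,306),(184,303)]: print("strip",onz("scene",*p,.005))
E
```

```text
round cap [0.614 0.088 0.03 ] 0.0016815045806796633
round foot [0.507 0.052 0.033] 0.006419558486014985
sq cap [ 0.648 -0.194  0.024] 0.002280688977598455
sq foot [ 0.545 -0.159  0.028] 0.0038410076712871873
jar lid [ 0.606 -0.283  0.096] 0.00233658351850079
ssq cap [ 0.587 -0.039  0.118] 0.006022219993378543
srd cap [0.555 0.202 0.117] 0.006776482259941167
scene [ 0.506 -0.382  0.018]
scene [0.439 0.274 0.018]
scene [0.675 0.288 0.018]
scene [ 0.748 -0.348  0.018]
side [0.438 0.265 0.018]
side [0.673 0.275 0.018]
side [ 0.721 -0.368  0.018]
side [ 0.496 -0.383  0.018]
strip [ 0.581 -0.372  0.005]
strip [0.513 0.274 0.005]
strip [0.595 0.271 0.005]
strip [ 0.668 -0.344  0.005]
```

```bash
cat > go.py <<'E'
# prints shift (12cm units) and roll (pi units) from current pose to x y z [bottle yaw deg]
import sys,numpy as np
from plant import manip
from scipy.spatial.transform import Rotation as R
s=manip.state(); r=R.from_quat(s["tool_rot"],scalar_first=True); p=s["tool_pos"]
np.set_printoptions(precision=3,suppress=True)
a=[float(v) for v in sys.argv[1:]]
X=r.apply([1,0,0]); yaw=np.degrees(np.arctan2(X[1],X[0]))
print("t",round(s["time"],2),"pos",p,"xaxis deg",round(yaw,2),"w",round(s["gripper_width"],3),"g",round(s["grasp_force"],1),"F",s["contact_force"],"j",s["joint_pos"])
if a: print("shift",r.inv().apply(np.array(a[:3])-p)/.12)
if len(a)>3: d=(a[3]-yaw+90)%180-90; print("roll",-d/180)
E
python3 go.py 0.58 0.076 0.23 18.6
```

```text
t 0.1 pos [0.207 0.589 0.23 ] xaxis deg 160.59 w 0.998 g 0.0 F [ 0.26  -0.238 -0.768] j [ 1.113  0.053  1.614  0.     1.476 -0.119]
shift [-4.349 -3.     0.006]
roll -0.2111821245627703
```

```bash

python3 -m pendant '[[1,[-0.3,-0.2,0],0],[1,[-0.6,-0.4,0],0],[1,[-0.87,-0.6,0],0]]' >/dev/null
python3 -m pendant '[[1,[-0.3,-0.2,0],0],[1,[-0.6,-0.4,0],0],[1,[-0.87,-0.6,0],0]]' >/dev/null
python3 -m pendant '[[1,[-0.3,-0.2,0],0],[1,[-0.6,-0.4,0],0],[1,[-0.87,-0.6,0],0]]' >/dev/null
python3 -m pendant '[[1,[-0.3,-0.2,0],0],[1,[-0.6,-0.4,0],0],[1,[-0.87,-0.6,0],0]]' >/dev/null
python3 -m pendant '[[1,[-0.3,-0.2,0],-0.04],[1,[-0.6,-0.4,0],-0.08],[1,[-0.87,-0.6,0],-0.12],[1,[-0.87,-0.6,0],-0.17],[1,[-0.87,-0.6,0],-0.21],[1,[-0.87,-0.6,0],-0.21]]'
python3 go.py 0.60 0.085 0.23 18.6
python3 - <<'E'
from plant import manip
import cv2
print(manip.state()["tool_pos"],manip.state()["tool_rot"])
f=manip.grab_frame("wrist"); cv2.imwrite("pics/w1.png",f["img"][:,:,::-1]); print({k:v for k,v in f.items() if k!="img"})
E
```

```text
time: 1.9
tool_pos: [0.5802, 0.076, 0.2305]
tool_rot: [-0.001, -0.159, 0.987, 0.0]
contact_force: [-0.6, -1.1, -0.7]
gripper_width: 1.001
grasp_force: 0.0
t 1.9 pos [0.58  0.076 0.231] xaxis deg -161.67 w 1.001 g 0.0 F [-0.596 -1.061 -0.654] j [ 0.003 -0.04   1.707  0.     1.476 -1.888]
shift [-0.18   0.019  0.004]
roll -0.0015188826315781828
[0.58020099 0.07599289 0.23052483] [-6.81323794e-04 -1.59248677e-01  9.87238258e-01  1.30672317e-04]
{'fx': 365.3524263037453, 'fy': 365.3524263037453, 'cx': 317.2968159408657, 'cy': 243.6318027936405, 'tool_from_camera': array([[-5.46904476e-06, -9.61403439e-01, -2.75142559e-01,
         6.91232118e-02],
       [ 9.99999982e-01,  4.63413963e-05, -1.81803290e-04,
        -2.30490753e-04],
       [ 1.87536798e-04, -2.75142555e-01,  9.61403422e-01,
        -1.41701882e-01],
       [ 0.00000000e+00,  0.00000000e+00,  0.00000000e+00,
         1.00000000e+00]])}
```

View pics/w1.png

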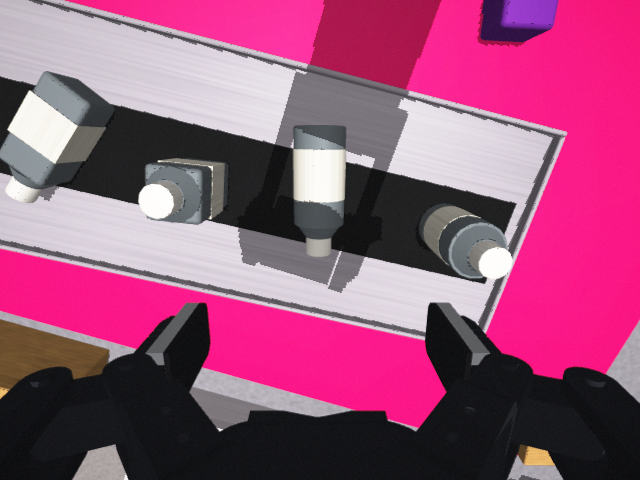

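The round bottle lies centred at column 319 from foot (row 126) to cap tip (row 256), its axis nearly parallel to the image columns. Next I measure its axis.

```bash
cat > wr.py <<'E'
import numpy as np
from scipy.spatial.transform import Rotation as R
T=np.array([[0,-.961403,-.275143,.069123],[1,0,-.000182,-.00023],[.000188,-.275143,.961403,-.141702]])
def w(pos,rot,u,v,z):
    r=R.from_quat(rot,scalar_first=True); d=r.apply(T[:,:3]@[(u-317.297)/365.352,(v-243.632)/365.352,1]); e=pos+r.apply(T[:,3])
    return e+d*(z-e[2])/d[2]
E
python3 - <<'E'
from wr import *
p,q=[0.5802,0.07599,0.2305],[-6.8e-4,-.15925,.98724,1.3e-4]
for k,u,v,z in[("cap tip",318,256,.029),("neck L",307,234,.029),("neck R",330,234,.029),("shoulderL",294,204,.029),("shoulderR",345,204,.029),("shoulder end",319,227,.04),("foot L",293,150,.029),("foot R",347,150,.029),("foot",320,126,.05),("ssq cap",160,202,.125),("srd cap",490,263,.125),("strip",516,204,.005),("strip",484,283,.005),("corner",565,133,.018)]: print(k,np.round(w(np.array(p),q,u,v,z),4))
E
```

```text
cap tip [0.6195 0.0895 0.029 ]
neck L [0.6015 0.0723 0.029 ]
neck R [0.5945 0.0935 0.029 ]
shoulderL [0.5775 0.0516 0.029 ]
shoulderR [0.5623 0.0975 0.029 ]
shoulder end [0.5888 0.0803 0.04  ]
foot L [0.5304 0.036  0.029 ]
foot R [0.515  0.0827 0.029 ]
foot [0.5037 0.0528 0.05  ]
ssq cap [ 0.5874 -0.0348  0.125 ]
srd cap [0.5565 0.1979 0.125 ]
strip [0.5111 0.2652 0.005 ]
strip [0.5995 0.2716 0.005 ]
corner [0.4369 0.2706 0.018 ]
```

```bash

python3 go.py 0.611 0.0868 0.13 17.3
python3 -m pendant '[[1,[-0.27,0.005,0.3],0.006],[1,[-0.27,0.005,0.6],0.006],[1,[-0.27,0.005,0.84],0.006],[1,[-0.27,0.005,0.84],0.006]]' >/dev/null
python3 go.py 0.611 0.0868 0.012 17.3
```

```text
t 1.95 pos [0.58  0.076 0.231] xaxis deg -161.78 w 1.0 g 0.0 F [-0.834  0.389  0.05 ] j [ 0.004 -0.04   1.707  0.     1.476 -1.885]
shift [-0.272  0.003  0.839]
roll 0.005103923020209322
t 2.35 pos [0.607 0.088 0.124] xaxis deg -162.78 w 0.998 g 0.0 F [-0.856 -0.131  0.492] j [ 0.022  0.119  1.726 -0.     1.307 -1.849]
shift [-0.04  -0.019  0.937]
roll -0.0004374745354286663
```

```bash

python3 -m pendant '[[1,[0,0,0.25],0],[1,[0,0,0.5],0],[1,[0,0,0.75],0],[1,[0,0,0.98],0],[1,[0,0,0.98],0],[1,[0,0,0.98],0]]'
python3 go.py 0.611 0.0868 0.012 17.3
```

```text
time: 2.95
tool_pos: [0.6118, 0.0874, 0.0145]
tool_rot: [0.001, -0.15, 0.989, -0.0]
contact_force: [0.7, 0.6, 0.6]
gripper_width: 0.998
grasp_force: 0.0
t 2.95 pos [0.612 0.087 0.014] xaxis deg -162.72 w 0.998 g 0.0 F [0.692 0.558 0.637] j [ 0.022  0.258  1.772 -0.     1.11  -1.851]
shift [ 0.008 -0.003  0.021]
roll -0.00012699530540645457
```

```bash

python3 -m pendant '[[0.5,[0,0,0.02],0],[0.4,[0,0,0.02],0],[0.35,[0,0,0.02],0],[0.35,[0,0,0.02],0],[0.35,[0,0,0.02],0]]'|tail -2
for i in 1; do python3 -m pendant '[[0.3,[0,0,0],0],[0.3,[0,0,0],0],[0.3,[0,0,0],0]]' |tail -2; 
python3 -m pendant '[[0.28,[0,0,0],0],[0.28,[0,0,0],0],[0.28,[0,0,0],0]]' |tail -2
python3 -m pendant '[[0.26,[0,0,0],0],[0.26,[0,0,0],0],[0.26,[0,0,0],0]]' ; done
```

```text
gripper_width: 0.352
grasp_force: 0.0
gripper_width: 0.301
grasp_force: 0.0
gripper_width: 0.287
grasp_force: 17.3
time: 4.35
tool_pos: [0.611, 0.0872, 0.0106]
tool_rot: [0.0, -0.15, 0.989, -0.0]
contact_force: [-0.1, -0.5, 1.1]
gripper_width: 0.277
grasp_force: 51.1
```

```bash

python3 -m pendant '[[0.283,[0,0,0],0],[0.283,[0,0,0],0]]' |tail -2
python3 -m pendant '[[0.283,[0.01,0,-0.04],0],[0.283,[0.02,0,-0.08],0],[0.283,[0.035,0,-0.12],0],[0.283,[0.05,0,-0.16],0],[0.283,[0.065,0,-0.2],0],[0.283,[0.085,0,-0.24],0],[0.283,[0.11,0,-0.28],0],[0.283,[0.124,0,-0.3],0],[0.283,[0.124,0,-0.3],0]]' 
python3 - <<'E'
from plant import manip
import cv2
f=manip.grab_frame("side")["img"][120:300,230:430,::-1]; cv2.imwrite("pics/s2.png",cv2.resize(f,None,fx=3,fy=3))
E
```

```text
gripper_width: 0.288
grasp_force: 18.2
time: 5.45
tool_pos: [0.5968, 0.0827, 0.0471]
tool_rot: [0.0, -0.15, 0.989, -0.0]
contact_force: [0.1, 0.3, -2.1]
gripper_width: 0.287
grasp_force: 18.1
```

View pics/s2.png

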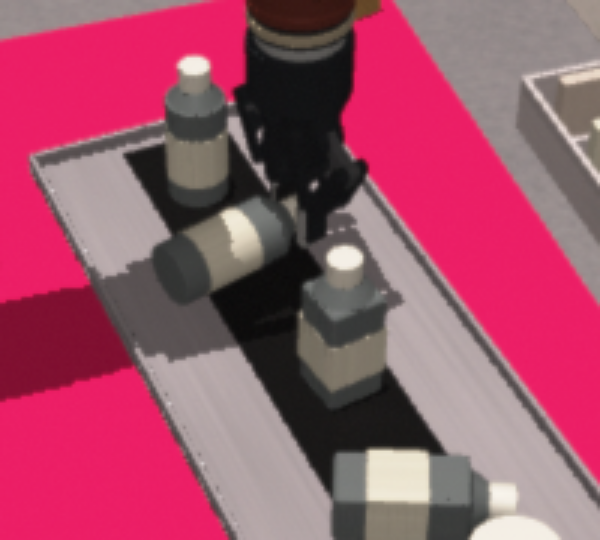

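The bottle came up nearly level in the pads (foot at 185,270 in the crop), so it isn't swinging yet. I'll lower it close to the floor and ease the grip.

```bash

python3 -m pendant '[[0.283,[0,0,0.06],0],[0.283,[0,0,0.12],0],[0.283,[0,0,0.16],0],[0.283,[0,0,0.16],0]]' |tail -3
for i in 1; do
python3 -m pendant '[[0.286,[0,0,0],0],[0.286,[0,0,0],0]]' |tail -3
python3 -m pendant '[[0.287,[0,0,0],0],[0.287,[0,0,0],0]]' |tail -3
python3 -m pendant '[[0.288,[0,0,0],0],[0.288,[0,0,0],0]]' |tail -3
done
```

```text
contact_force: [-0.6, 0.8, -1.4]
gripper_width: 0.287
grasp_force: 18.1
contact_force: [-0.5, 0.3, -0.8]
gripper_width: 0.284
grasp_force: 11.4
contact_force: [0.3, 0.2, -1.1]
gripper_width: 0.289
grasp_force: 9.3
contact_force: [0.5, 0.3, -0.6]
gripper_width: 0.291
grasp_force: 7.3
```

```bash

python3 -m pendant '[[0.289,[0,0,0],0],[0.289,[0,0,0],0]]' |tail -3
python3 -m pendant '[[0.29,[0,0,0],0],[0.29,[0,0,0],0],[0.29,[0,0,0],0]]' |tail -3
python3 -m pendant '[[0.29,[0.02,0,-0.04],0],[0.29,[0.03,0,-0.08],0],[0.29,[0.045,0,-0.12],0],[0.29,[0.06,0,-0.16],0],[0.29,[0.075,0,-0.2],0],[0.29,[0.075,0,-0.2],0]]' 
python3 - <<'E'
from plant import manip
import cv2
f=manip.grab_frame("side")["img"][120:300,230:430,::-1]; cv2.imwrite("pics/s3.png",cv2.resize(f,None,fx=3,fy=3))
E
```

```text
contact_force: [-0.5, -0.3, -0.5]
gripper_width: 0.293
grasp_force: 5.4
contact_force: [0.4, -0.3, -0.3]
gripper_width: 0.289
grasp_force: 3.7
time: 7.6
tool_pos: [0.5886, 0.0801, 0.0525]
tool_rot: [0.001, -0.15, 0.989, -0.0]
contact_force: [-0.3, 0.1, -0.4]
gripper_width: 0.292
grasp_force: 3.7
```

View pics/s3.png

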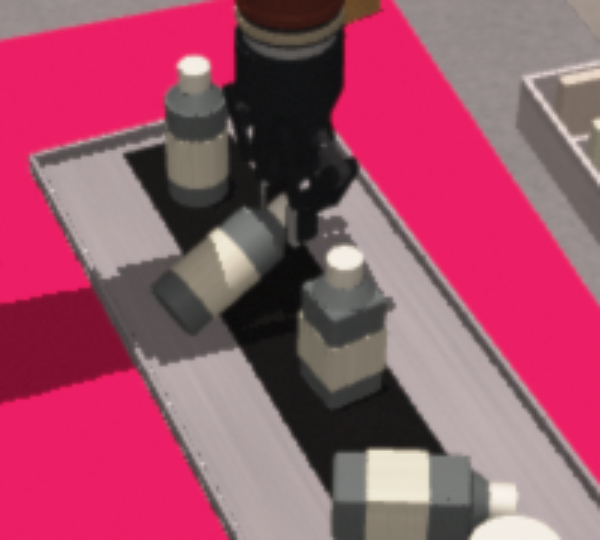

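The bottle now pivots, its foot resting on the floor at (185,315) in the crop at roughly 25-35°. I'll raise further so gravity keeps swinging it.

```bash

python3 -m pendant '[[0.29,[0.01,0,-0.04],0],[0.29,[0.02,0,-0.08],0],[0.29,[0.03,0,-0.12],0],[0.29,[0.04,0,-0.16],0],[0.29,[0.05,0,-0.2],0],[0.29,[0.06,0,-0.24],0],[0.29,[0.06,0,-0.29],0],[0.29,[0.06,0,-0.34],0],[0.29,[0.06,0,-0.38],0],[0.29,[0.06,0,-0.38],0]]' 
python3 - <<'E'
from plant import manip
import cv2
f=manip.grab_frame("side")["img"][120:300,230:430,::-1]; cv2.imwrite("pics/s4.png",cv2.resize(f,None,fx=3,fy=3))
E
```

```text
time: 8.65
tool_pos: [0.5822, 0.078, 0.0982]
tool_rot: [0.001, -0.15, 0.989, -0.0]
contact_force: [0.6, 0.4, 1.8]
gripper_width: 0.289
grasp_force: 4.3
```

View pics/s4.png

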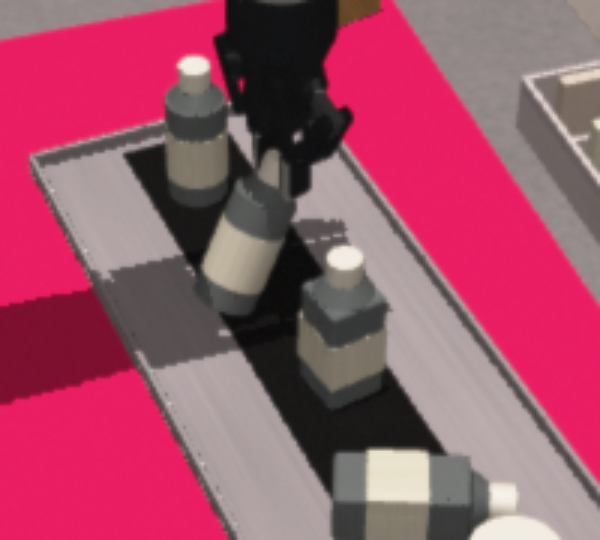

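The bottle hangs at about 65-70°, foot at (235,300) in the crop, just touching. I'll lift it a little, carry it forward, set the foot down and sweep the cap back to bring it upright.

```bash

python3 -m pendant '[[0.288,[0,0,-0.05],0],[0.288,[0,0,-0.1],0],[0.288,[-0.08,0,-0.1],0],[0.288,[-0.16,0,-0.1],0],[0.288,[-0.24,0,-0.1],0],[0.288,[-0.31,0,-0.1],0],[0.288,[-0.31,0,-0.1],0],[0.289,[-0.31,0,-0.06],0],[0.29,[-0.31,0,-0.02],0],[0.29,[-0.31,0,-0.02],0]]' 
python3 -m pendant '[[0.29,[0.04,0,0.01],0],[0.29,[0.08,0,0.01],0],[0.29,[0.12,0,0.01],0],[0.29,[0.16,0,0.015],0],[0.29,[0.2,0,0.02],0],[0.29,[0.24,0,0.025],0],[0.29,[0.28,0,0.03],0],[0.29,[0.32,0,0.03],0],[0.29,[0.35,0,0.03],0],[0.29,[0.35,0,0.03],0]]' 
python3 - <<'E'
from plant import manip
import cv2,numpy as np
f=manip.grab_frame("side")["img"][120:300,230:430,::-1]
g=manip.grab_frame("scene")["img"][200:350,300:500,::-1]
cv2.imwrite("pics/s5.png",np.hstack([cv2.resize(f,(400,360)),cv2.resize(g,(400,360))]))
E
```

```text
time: 9.7
tool_pos: [0.6162, 0.089, 0.0985]
tool_rot: [-0.001, -0.15, 0.989, 0.0]
contact_force: [-0.9, 0.4, -1.4]
gripper_width: 0.289
grasp_force: 4.1
time: 10.7
tool_pos: [0.5761, 0.0763, 0.096]
tool_rot: [-0.0, -0.15, 0.989, -0.0]
contact_force: [-0.0, -0.2, 4.4]
gripper_width: 0.284
grasp_force: 6.3
```

View pics/s5.png

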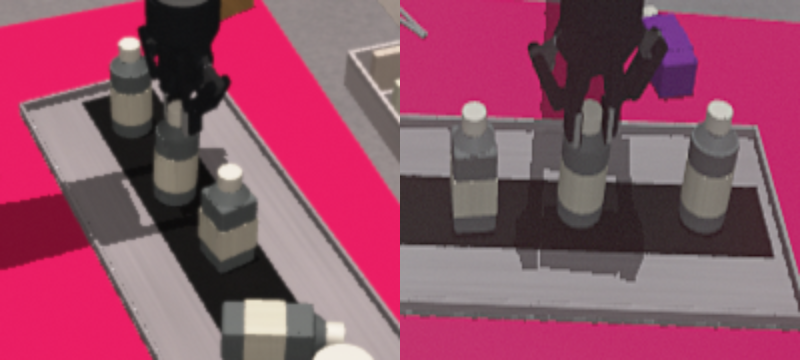

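The bottle stands on the strip between its neighbours (175,165 in the left half, 582,180 in the right half) and looks vertical. I'll release gently, rise and go to the square bottle.

```bash

python3 -m pendant '[[0.292,[0,0,-0.01],0],[0.295,[0,0,-0.01],0],[0.3,[0,0,-0.01],0],[0.33,[0,0,-0.01],0],[0.45,[0,0,-0.01],0],[0.6,[0,0,-0.01],0],[0.6,[0,0,-0.2],0],[0.6,[0,0,-0.45],0],[0.6,[0,0,-0.75],0],[0.6,[0,0,-1],0]]' 
python3 go.py 0.585 -0.172 0.235 -18.5
python3 - <<'E'
from plant import manip
import cv2,numpy as np
f=manip.grab_frame("wrist"); cv2.imwrite("pics/w6.png",f["img"][:,:,::-1])
E
```

```text
time: 11.8
tool_pos: [0.5769, 0.0765, 0.2176]
tool_rot: [0.001, -0.15, 0.989, -0.0]
contact_force: [0.2, -0.2, -0.3]
gripper_width: 0.599
grasp_force: 0.0
t 11.8 pos [0.577 0.077 0.218] xaxis deg -162.69 w 0.599 g 0.0 F [ 0.162 -0.189 -0.312] j [ 0.004 -0.041  1.73   0.     1.452 -1.869]
shift [ 0.552 -1.998 -0.145]
roll 0.19893806314503892
```

View pics/w6.png

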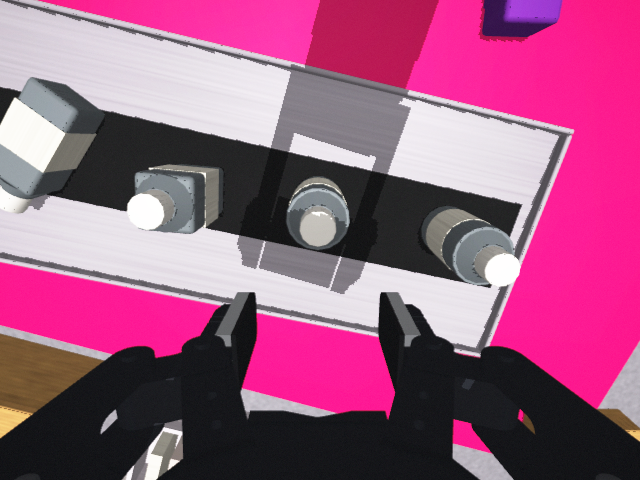

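The round bottle stands upright on the strip (cap 318,229). On to the square one.

```bash

python3 -m pendant '[[1,[0.1,-0.35,0],0],[1,[0.2,-0.7,0],0],[1,[0.28,-1,-0.1],0],[1,[0.28,-1,-0.1],0]]' >/dev/null
python3 -m pendant '[[1,[0.1,-0.35,0],0.045],[1,[0.2,-0.7,0],0.09],[1,[0.27,-1,0],0.13],[1,[0.27,-1,0],0.17],[1,[0.27,-1,0],0.2],[1,[0.27,-1,0],0.2],[1,[0.27,-1,0],0.2]]'
python3 - <<'E'
from plant import manip
import cv2,numpy as np
s=manip.state(); print(s["tool_pos"],s["tool_rot"])
f=manip.grab_frame("wrist"); cv2.imwrite("pics/w7.png",f["img"][:,:,::-1])
E
```

```text
time: 12.95
tool_pos: [0.5852, -0.1716, 0.2274]
tool_rot: [-0.0, 0.161, 0.987, 0.0]
contact_force: [-0.5, 0.4, 0.4]
gripper_width: 0.997
grasp_force: 0.0
[ 0.58515086 -0.17157015  0.22741665] [-1.40751630e-04  1.61078074e-01  9.86941648e-01  1.36945641e-04]
```

View pics/w7.png

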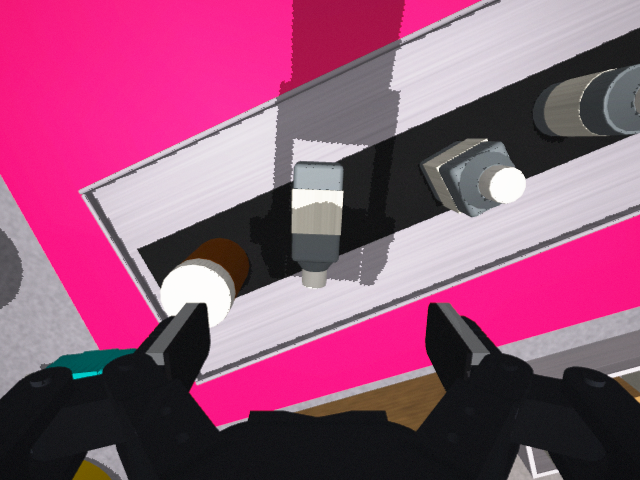

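The square bottle lies near-aligned with the image columns: foot (319,163), shoulder (315,263), cap tip (314,287); the jar is at left (200,290).

```bash

python3 - <<'E'
from wr import *
p,q=np.array([0.58515,-0.17157,0.22742]),[-1.4e-4,.161078,.986942,1.4e-4]
P={k:w(p,q,u,v,z) for k,u,v,z in[("tip",314,287,.027),("neckL",301,280,.027),("neckR",327,280,.027),("sL",292.5,235,.049),("sR",340.5,235,.049),("fL",294,180,.049),("fR",343,180,.049),("foot",319,163,.049),("jar",198,293,.093),("ssq cap",507,184,.125)]}
for k in P: print(k,np.round(P[k],4))
s=(P["sL"]+P["sR"])/2; f=(P["fL"]+P["fR"])/2
for d in (s-f,P["tip"]-f,P["tip"]-P["foot"]): print(np.degrees(np.arctan2(d[1],d[0])),np.linalg.norm(d[:2]))
E
```

```text
tip [ 0.6544 -0.1985  0.027 ]
neckL [ 0.6431 -0.2085  0.027 ]
neckR [ 0.6513 -0.1838  0.027 ]
sL [ 0.5915 -0.1976  0.049 ]
sR [ 0.6053 -0.1564  0.049 ]
fL [ 0.5454 -0.1798  0.049 ]
fR [ 0.559  -0.1395  0.049 ]
foot [ 0.5386 -0.1547  0.049 ]
jar [ 0.6032 -0.2808  0.093 ]
ssq cap [ 0.5867 -0.0395  0.125 ]
-20.592057914061247 0.04935844222029118
-20.8316469592464 0.10930416768956963
-20.75677506078432 0.12374794271098095
```

```bash

python3 go.py 0.645 -0.195 0.13 -20.7
python3 -m pendant '[[0.5,[-0.3,-0.01,0.2],0.012],[0.5,[-0.535,-0.02,0.4],0.012],[0.5,[-0.535,-0.02,0.6],0.012],[0.5,[-0.535,-0.02,0.81],0.012],[0.5,[-0.535,-0.02,0.81],0.012],[0.5,[-0.535,-0.02,0.81],0.012]]' >/dev/null
python3 go.py 0.645 -0.195 0.0095 -20.7
```

```text
t 13.0 pos [ 0.585 -0.172  0.227] xaxis deg 161.44 w 1.002 g 0.0 F [-0.829 -0.492  0.12 ] j [-0.407  0.02   1.653  0.     1.469 -1.654]
shift [-0.535 -0.026  0.812]
roll 0.011915981613478108
t 13.6 pos [ 0.645 -0.195  0.13 ] xaxis deg 159.22 w 0.503 g 0.0 F [ 0.791 -0.358  0.771] j [-0.403  0.241  1.577  0.     1.324 -1.611]
shift [-0.003 -0.003  1.007]
roll -0.00046896039119543627
```

```bash

python3 -m pendant '[[0.5,[0,0,0.2],0],[0.5,[0,0,0.4],0],[0.5,[0,0,0.6],0],[0.5,[0,0,0.8],0],[0.5,[0,0,0.92],0],[0.5,[0,0,1],0],[0.4,[0,0,1],0],[0.35,[0,0,1],0],[0.3,[0,0,1],0],[0.3,[0,0,1],0]]'
python3 -m pendant '[[0.29,[0,0,0],0],[0.29,[0,0,0],0],[0.29,[0,0,0],0]]' |tail -2
python3 -m pendant '[[0.289,[0,0,0],0],[0.289,[0,0,0],0]]'
```

```text
time: 14.6
tool_pos: [0.646, -0.1955, 0.0119]
tool_rot: [0.001, 0.181, 0.983, -0.0]
contact_force: [0.1, -0.2, 0.1]
gripper_width: 0.303
grasp_force: 0.1
gripper_width: 0.289
grasp_force: 2.8
time: 15.1
tool_pos: [0.6461, -0.1955, 0.0115]
tool_rot: [0.001, 0.181, 0.983, -0.0]
contact_force: [2.0, -1.8, 4.7]
gripper_width: 0.29
grasp_force: 4.0
```

```bash

python3 -m pendant '[[0.29,[0.01,0,-0.04],0],[0.29,[0.02,0,-0.08],0],[0.29,[0.035,0,-0.12],0],[0.29,[0.05,0,-0.16],0],[0.29,[0.07,0,-0.2],0],[0.29,[0.09,0,-0.24],0],[0.29,[0.12,0,-0.28],0],[0.29,[0.15,0,-0.32],0],[0.29,[0.18,0,-0.35],0],[0.29,[0.18,0,-0.35],0]]' 
python3 - <<'E'
from plant import manip
import cv2,numpy as np
f=manip.grab_frame("side")["img"][180:360,280:480,::-1]
g=manip.grab_frame("scene")["img"][200:350,180:380,::-1]
cv2.imwrite("pics/s8.png",np.hstack([cv2.resize(f,(400,360)),cv2.resize(g,(400,360))]))
E
```

```text
time: 16.1
tool_pos: [0.6249, -0.1873, 0.0534]
tool_rot: [0.0, 0.181, 0.983, -0.0]
contact_force: [-0.1, -0.3, 0.1]
gripper_width: 0.29
grasp_force: 3.6
```

View pics/s8.png

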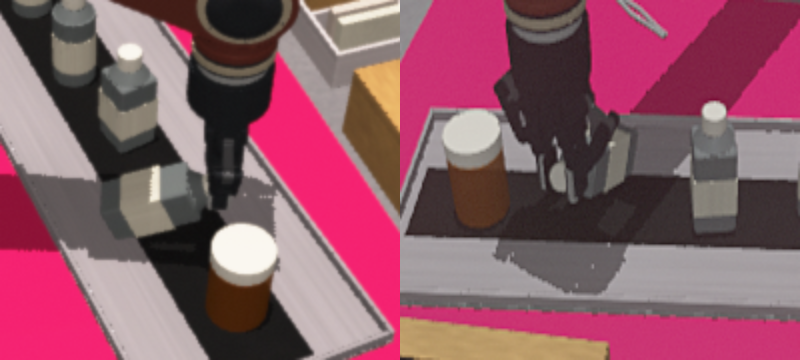

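The square bottle is pivoting as well, its foot at about (125,215) in the left half. That uses up my 10 pictures, so from here I check by numbers, repeating the sequence that worked for the round bottle.

```bash

python3 -m pendant '[[0.29,[0.01,0,-0.04],0],[0.29,[0.02,0,-0.08],0],[0.29,[0.03,0,-0.12],0],[0.29,[0.04,0,-0.16],0],[0.29,[0.05,0,-0.2],0],[0.29,[0.06,0,-0.24],0],[0.29,[0.06,0,-0.28],0],[0.29,[0.06,0,-0.33],0],[0.29,[0.06,0,-0.37],0],[0.29,[0.06,0,-0.37],0]]' 
python3 - <<'E'
# orientation of the held bottle: pixels changed vs the first side picture, in body-label colour
from plant import manip
import cv2,numpy as np
from h import *
f=manip.grab_frame("side")["img"]; cv2.imwrite("pics/s9.png",f[:,:,::-1])
h=cv2.cvtColor(f,cv2.COLOR_RGB2HSV).astype(int)
sub=f[220:330,320:400].astype(int)
for r in range(0,110,5): print(220+r,''.join('#' if p.max()<40 else 'P' if p[0]>p[1]+60 else 'w' if p.min()>125 else 'l' if p[0]-p[2]>12 and p.max()>80 else 'g' if p[2]>=p[0] else '.' for p in sub[r,::2]))
E
```

```text
time: 17.2
tool_pos: [0.6191, -0.1852, 0.0983]
tool_rot: [0.001, 0.181, 0.983, -0.0]
contact_force: [0.3, -0.5, 2.2]
gripper_width: 0.293
grasp_force: 4.1
220 ggg##.gg.g.ggg.ggggwwwwwwwwww.##########
225 #####w.ggggwgggggg..wwwwwwwwww.#########
230 #####lll.g.ggggg..llwwwwwwwwww.#########
235 ####.lllll..lllllllwwwwwwwwwwww####gg.##
240 #####.lllllllllllllwwwwwwwwwwww####g.g##
245 ######g.lllllllll.g#.wwwwwwwwww####...##
250 ########..l.gg..g.####.wwwwwwww####...##
255 w.########.g###########gggg.g.l.#######.
260 ww.################.w.g.gw.gg.w..####..w
265 wwww.############lwww.gggwwgg.g..###.www
270 ......#########.wwwww....gg.g..ggg......
275 .......#######glwwwwwwgggggggg.ggg......
280 .........####gglwwwlllllll..g.gg#.......
285 ..........###ggwwlllllllllllll.###......
290 ............#gggg.llllllllll########....
295 .............##gggggg...l.########.wwwww
300 ...............##################wwwwwww
305 w...............#################wwwwwww
310 wwwwwwwwwww.w.....##############.lwwwwww
315 wwwwwwwwwwwwwwwwwww.#############.lwwwww
320 wwwwwwwwwwwwwwwwwwwww###########....llww
325 P.wwwwwwwwwwwwwwwwwwww.#########........
```

```bash

python3 -m pendant '[[0.288,[0,0,-0.05],0],[0.288,[0,0,-0.1],0],[0.288,[-0.06,0,-0.1],0],[0.288,[-0.13,0,-0.1],0],[0.288,[-0.19,0,-0.1],0],[0.288,[-0.19,0,-0.1],0],[0.289,[-0.19,0,-0.06],0],[0.29,[-0.19,0,-0.02],0],[0.29,[-0.19,0,-0.02],0]]' 
python3 -m pendant '[[0.29,[0.04,0,0.01],0],[0.29,[0.08,0,0.01],0],[0.29,[0.12,0,0.01],0],[0.29,[0.16,0,0.015],0],[0.29,[0.2,0,0.02],0],[0.29,[0.24,0,0.025],0],[0.29,[0.28,0,0.03],0],[0.29,[0.32,0,0.03],0],[0.29,[0.35,0,0.03],0],[0.29,[0.35,0,0.03],0]]' 
cat > chk.py <<'E'
from plant import manip
import numpy as np
f=manip.grab_frame("side")["img"]
sub=f[200:310,310:400].astype(int)
for r in range(0,110,4): print(200+r,''.join('#' if p.max()<40 else 'w' if p.min()>125 else 'l' if p[0]-p[2]>12 and p.max()>80 else 'g' if p[2]>=p[0] else '.' for p in sub[r,::2]))
E
python3 chk.py
```

```text
time: 18.15
tool_pos: [0.6399, -0.1931, 0.0997]
tool_rot: [0.001, 0.181, 0.983, -0.0]
contact_force: [0.0, -0.2, 2.2]
gripper_width: 0.294
grasp_force: 4.2
time: 19.15
tool_pos: [0.5993, -0.1776, 0.0954]
tool_rot: [-0.001, 0.181, 0.983, 0.0]
contact_force: [-1.7, 1.1, 2.9]
gripper_width: 0.289
grasp_force: 5.4
200 l......wl..wwwwwwwwwwwwww#####..............#
204 lllllllll.#.wwwwwwwwwwwww####################
208 lllllllll.###.wwwwwwwwwww####################
212 lllllllll###...wwwwwl.www.###################
216 .llllll.g#..g.gg...ggggwww.##################
220 ggggggg.##.ggggggggggg.gwwww.##############ll
224 #########.w.gggwwwggggg..wwwww##########lllll
228 ##########ll.gggggggggg.wwwww.##########lllll
232 #########.llllgggggg.wlllwwww.####...###.wlll
236 .########.llllllwlllllllwwwwww####..g##.w.wll
240 w.########.lllllllllllllwwwwww####ggg##.ww..w
244 www#######gg.llllllllll.#.wwww####ggg##wwwww.
248 wwww.#######g.llll..gg.g##.wwwl#g#...##wwwwww
252 wwwww.########gggggg.#######.w.###...#.wwwwww
256 wwwwww.########.##########gggll#######wwwwwww
260 wwwwwww.##################gg...######.wwwwwww
264 wwwwwwwww################.ggg...###...wwwwwww
268 www.......###############..ggg..###..g.....ww
272 ...........##############l.gggggggggg........
276 .............############l.gggggggggg........
280 ..............###########lw..................
284 ...............##########llllllllllll.#......
288 ................#########llllllllllll###.....
292 ................w.#######llllllllllll####.www
296 ................ww.######g..g.ggg..g###wwwwww
300 ................www.######ggg.g.g..g##wwwwwww
304 .w..................w#################wwwwwww
308 l.ww..................###############.wwwwwww
```

The printout shows the bottle's edges vertical, so I release gently and rise.

```bash

python3 -m pendant '[[0.292,[0,0,-0.01],0],[0.295,[0,0,-0.01],0],[0.3,[0,0,-0.01],0],[0.33,[0,0,-0.01],0],[0.45,[0,0,-0.01],0],[0.6,[0,0,-0.01],0],[0.6,[0,0,-0.2],0],[0.6,[0,0,-0.45],0],[0.6,[0,0,-0.75],0],[0.6,[0,0,-1],0]]' 
python3 -m pendant '[[0.6,[0.3,0,-0.3],0],[0.6,[0.6,0,-0.6],0],[0.6,[0.9,0,-0.9],0],[0.6,[1,0,-1],0],[0.6,[1,0,-1],0]]' |head -2
python3 - <<'E'
from plant import manip
import cv2,numpy as np
from h import *
np.set_printoptions(precision=4,suppress=True)
P={}
for n in("scene","side"):
    f=manip.grab_frame(n)["img"]; cv2.imwrite(f"pics/{n}_end.png",f[:,:,::-1])
    m=(f.min(2)>175).astype(np.uint8)
    k,_,st,c=cv2.connectedComponentsWithStats(m)
    P[n]=[(c[i],st[i]) for i in range(1,k) if 40<st[i,4]<1500]
    # project expected points: cap centres at height .118
for name,xy,z in[("round",(.574,.077),.118),("square",(.600,-.178),.118),("ssq",(.587,-.039),.118),("srd",(.556,.2),.118),("jar",(.605,-.282),.09)]:
    b=[]
    for n in P:
        fx,fy,cx,cy,e,q=C[n]; v=R.from_quat(q,scalar_first=True).inv().apply(np.r_[xy,z]-e); uv=np.array([fx*v[0]/v[2]+cx,fy*v[1]/v[2]+cy])
        b.append(min(P[n],key=lambda t:np.linalg.norm(t[0]-uv))); print(name,n,uv,b[-1][0],b[-1][1])
    print("   ->",*tri(b[0][0],b[1][0]))
E
```

```text
time: 20.2
tool_pos: [0.6005, -0.1781, 0.2177]
tool_rot: [0.001, 0.181, 0.983, -0.0]
contact_force: [0.3, 0.2, 0.0]
gripper_width: 0.597
grasp_force: 0.0
time: 20.7
tool_pos: [0.4882, -0.1352, 0.3401]
round scene [395.2259 248.6148] [393.7258 243.4194] [388 240  12   7  62]
round side [319.4605 174.6146] [316.6486 174.2297] [311 171  12   8  74]
   -> [0.5662 0.0731 0.1243] 0.0006961225547390299
square scene [265.8756 246.3125] [267.85   242.4333] [263 240  11   6  60]
square side [375.9937 253.3378] [373.1852 250.6296] [367 246  14  10 108]
   -> [ 0.595  -0.1749  0.124 ] 0.0005305646025093949
ssq scene [336.0985 247.9306] [336.7969 245.9531] [332 243  11   7  64]
ssq side [343.8586 207.7014] [344.6591 205.1023] [339 201  12   9  88]
   -> [ 0.5886 -0.0379  0.124 ] 0.0009339642125849079
srd scene [458.0025 248.0167] [459.7377 245.1967] [454 242  12   7  61]
srd side [294.6648 143.7643] [294.4082 141.4694] [290 139  10   6  49]
   -> [0.5556 0.2017 0.1241] 0.0017942378084880323
jar scene [216.5414 254.4548] [215.0026 254.4367] [201 246  29  18 387]
jar side [399.6202 303.378 ] [401.9851 303.7474] [386 291  33  26 673]
   -> [ 0.6077 -0.2847  0.0916] 0.0012085718869887046
```

All five lids are at full height (bottle caps at z = 0.124 m). Both bottles are within 10 mm of the strip's centre line, and the neighbours haven't moved. Handing in.

```bash
python3 -c "
from plant import manip
print(manip.job_done())"
```

```text
the job is handed in; nothing more can be done
None
```

I stood both bottles upright on the rubber strip, one in each gap with caps up, left the three standing containers in place, and handed the job in at about 21 s; no verdict came back, but my last camera check showed both within 10 mm of the strip's centre line.

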